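Move the freshly lacquered board to the drying rack with the lifter

TASK

The green circuit board has just been lacquered and must not be touched with the gripper. Take the orange-handled lifter, slide its blade under the green board, lift the board off its black stand, lower it onto the yellow drying rack, centred and square across both rails, then draw the lifter straight back out and leave it standing on the bench, clear of the board. Leave the blue board where it is.

Things in the scene. Friction and masses are not known exactly. Their poses are not given: they have to be found in the camera images.
- lifter: Steel spatula with orange handle, 130 g, standing on its blade and a wire foot. Origin: at bench level below the grip point; +x toward the blade tip. Blade: level, z 0 to 3 mm, 50 wide, x 45 to 130; its root, x < 61, is to 10 mm high. Handle: level bar 20 wide, z 34 to 56, x -60 to 25, middle at z 45: grip it across y from above at x 0. Foot: wire at x -54, 49 wide, down to z 0.
- green_board: Green circuit board, white connector, three round silver-topped capacitors; 70 (x) x 110 (y) x 3 mm, parts to 14 high, about 70 g. Origin: centre of underside. Lies loose on a black stand of the drying rack's form and size, underside 30 mm over the bench, square to its rails within 3 degrees. The blade fits under it between the rails, 7 to 30 mm over the bench, slid in along +x from the -x side, which faces the robot.
- blue_board: Blue circuit board of the same size with two flat black chips, lying in the same way on an equal black stand. Origin: centre of its underside. To be left alone.
- drying_rack: Yellow rack, fixed, empty: two rails along its x, 74 mm long, 12 wide, middles at y -41 and 41 mm, tops 30 mm over the bench. The 70 mm wide gap between them is open at both ends; in it, up to 6 mm over the bench, lies the base plate (80 in x, 100 in y). Origin: centre of the base at bench level; -x side faces the robot. The two black stands are alike.
Things that resemble listed ones, but are neither listed nor needed, are in the scene too. Leave any purple look-alike of the lifter alone.

How it is judged:
By the outcome, as a careful person would: the job done as asked, in the order asked, and still so for the second after the job is handed in, with the robot touching nothing.
It also fails if it takes over 48 s, if anything falls off the work surface, if the arm or the gripper's body presses on something with over 40 N, if the wrist force passes 120 N, or if a joint passes its speed limit or range.

ROBOT

A 6-joint arm with a two-finger parallel gripper is mounted at the origin on a cart in front of the work surface, level with it; the furniture and walls round the work are solid. World frame = base frame: x ahead of the robot, y to its left, z up, the work surface at z = 0. Lengths are in mm, angles in rad, forces in N, time in s.
With the tool pointing down it reaches from about 350 to 875 mm from the base axis. Payload 4.2 kg.
Tool frame: the origin (TCP) lies on the centre line of the jaws, within the pads' length; the fingertips stand ahead of it and the grasp point (between the pads) lies 3 mm ahead of it (arm.tip_reach is the z of the fingertips in the tool frame, in mm); z points along the fingers, y is the line along which they close (so a half turn about z gives the same grasp; the last joint's range is limited). The gripper opens to 85 mm and grips with 20 to 120 N. Pads are 22 mm wide; open, the fingers measure 114 mm over their backs; the gripper's body (76 mm by 85 mm) begins 54 mm behind the grasp point. The pads swing forward as they close: fully open they stand 13 mm farther back than shut.
Start: joints at [-1.034, 0.385, 0.008, 0, -1.194, -0.259], TCP at [171.417, -601.012, 253.312] pointing down, gripper open.
Joint ranges: [-3.14, 3.14], [-1.21, 2.06], [-1.07, 1.41], [-3.16, 2.05], [-2.99, -0.16], [-3.1, 3.1]. Speed limits (rad/s): [2.79, 2.79, 3.14, 3.14, 3.14, 3.14].

INTERFACE

Orientations are given as a rotation vector (axis times angle).
In Python, from plant import monitor, cams, arm, models gives the robot as it stands. The module is installed in compiled form; this text tells all that it offers.
- The arm moves only by the tool move_arm, never from a script. Its argument "increments" is a list of rows, each an object of numbers: "ax", "ay", "az": the turn, a rotation vector about the tool's x, y, z in degrees; "dx", "dy", "dz": the shift along the tool's x, y, z in m; "fingers": the finger opening in m, from 0 to 0.0854. In form: [{"ax": .., "ay": .., "az": .., "dx": .., "dy": .., "dz": .., "fingers": ..}, ...]. A call has 1 to 5 rows; each row is the pose to reach, as a shift and turn from the pose commanded when the call began, along the tool's axes at that moment; what a row does not reach only later rows make up. A row lasts 1/8 s, in which the tool goes at most 62.5 mm and 10.7 degrees, less where a joint would pass 70% of its speed; a pose out of reach is approached as far as the arm can. A call with a gripper value outside its range is refused whole. The fingers move at their own pace and stop on an object; "newtons" is the grip in N (left out, the last holds). Time passes only in rows, so rows that repeat a pose let the fingers close. It gives the time, the measured TCP pose, the force, the opening and the grip force at its end, in the units of the state.
- monitor.get_state(): the state, without advancing time (a new reading comes with each control period).
- cams.snapshot(name): name is "scene" or "top" or "wrist"; returns a dict with "img" (384x512x3 uint8, red, green, blue), "z_map" (384x512 float32, mm along the optical axis (not along the pixel's ray), 0 where there is no reading), "K" (3x3 intrinsics, pixels), "R" (3x3) and "t" (3): a world point X has camera coordinates R X + t. Camera axes: x right, y down, z forward; pixel columns grow to the right and rows downward; lengths in mm; the calibration is good to about 2 mm. A picture is of the moment at which its call begins.
- arm.job_done(): hands the job in; it is judged then, once.
Trained networks look in a picture, given as the dict that the camera call returned (one of the last four; its "shot" number tells which), for a name from the list of things; names that differ only in an ending like _2 or _b are one class to them, and where a whole thing is asked for, a point or a joint stands for the part that bears it (a point fixed in the world has none). Each returns a list of dicts, best first, with "p" (0 to 1); they miss things now and then, are a little off and sometimes report something else, mostly with a low value. They report only what shows in the picture. A call takes as long as a camera call. They do not tell look-alikes from the thing itself.
- models.recognise(picture, thing): "at" ([x, y, z] in mm, in the coordinates of the camera as it stood for that picture, good to about 4 mm: the middle of the surface that is visible of it).
- models.mark_of(picture, thing): "at" ([x, y, z] in mm, in the coordinates of the camera as it stood for that picture, good to about 4 mm: a listed point, or the origin of a listed thing).
The state is a dict: "clock": time; "qpos": joint angles; "dq": joint speeds; "effort": joint torques, N m; "tool_pos": TCP position; "tcp_rot": TCP orientation; "ft_force": force on the tool from outside, world axes, zero at the start; "wrist_torque": the same for the moment, N m; "gripper_width": finger opening in mm; "grasp_force": force on a finger pad.
Only numpy, scipy, OpenCV 4.12 (cv2) and the standard library are available. Lean on these libraries where they do the work, as an engineer would, in place of code of your own. Each camera call takes 0.05 s, during which the arm holds its last target. There are 200 camera calls.

## Working session

There is one attempt and no reset: what is moved stays moved. The work goes in short steps, Python scripts to look and compute and a tool call to move; the robot and the scene stay as the last step left them, time stands still between calls to the robot, and variables do not carry over. Pictures are saved under pics/ and viewed, at most 10 in all, crops included, and the job is handed in when it is done.

Besides the shell and the picture viewer there is one more tool, called by a JSON object that holds its "method" and its "body", one argument or row to a line. move_arm: Moves the arm, as the interface text tells. Its arguments: {"type":"object","properties":{"increments":{"type":"array"},"newtons":{"type":"number"}},"required":["increments"]}

```bash
mkdir -p pics
cat > h.py <<'E'
import numpy as np, cv2
from plant import monitor, cams, arm, models
def world(s,p): return s["R"].T@(np.array(p)-s["t"])
def cloud(s):
    z=s["z_map"]; K=s["K"]; v,u=np.mgrid[:384,:512]
    P=np.stack([(u-K[0,2])/K[0,0]*z,(v-K[1,2])/K[1,1]*z,z],-1)
    return (P-s["t"])@s["R"]
def pix(s,X):
    c=s["K"]@(s["R"]@np.array(X)+s["t"]); return (c[:2]/c[2]).round()
def save(s,n): cv2.imwrite("pics/"+n,s["img"][:,:,::-1])
E
python3 - <<'E'
from h import *
np.set_printoptions(precision=1,suppress=True)
st=monitor.get_state(); print(st["clock"],st["tool_pos"],st["tcp_rot"],arm.tip_reach)
for n in("top","scene"):
    s=cams.snapshot(n); save(s,n+"1.png")
    for t in("lifter","green_board","blue_board","drying_rack"):
        for m in models.mark_of(s,t)[:4]:
            w=world(s,m["at"]); print(n,t,round(m["p"],2),w,pix(s,w))
E
```

```text
0.0 [ 171.3 -600.5  252.2] [ 0.4 -3.1 -0. ] 22.0
top lifter 0.79 [ 475.4 -149.1   -4.6] [358. 231.]
top lifter 0.61 [428.5  57.5   1.6] [265. 252.]
top green_board 0.89 [641.9 251.6  25.7] [176. 156.]
top blue_board 0.75 [ 637.6 -130.7   27.9] [352. 156.]
top drying_rack 0.58 [679.6  55.3  -0.6] [266. 140.]
scene lifter 0.96 [ 483.6 -146.7   -3. ] [367. 211.]
scene lifter 0.92 [437.4  55.8   0.1] [292. 262.]
scene green_board 0.68 [642.9 250.9  29.6] [154. 212.]
scene blue_board 0.72 [ 632.  -130.1   28.7] [322. 159.]
```

View pics/top1.png

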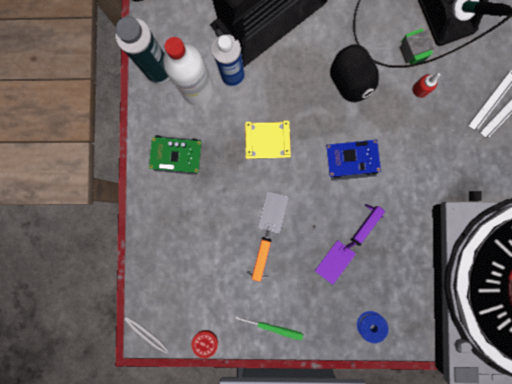

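View pics/scene1.png

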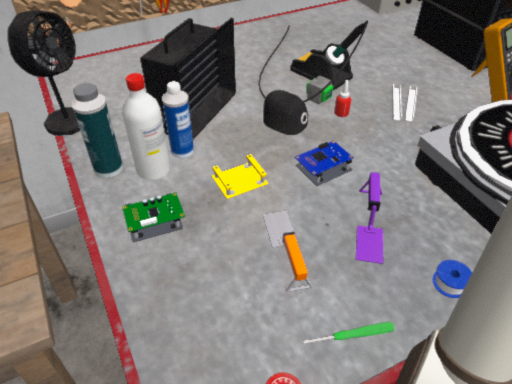

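The top view shows the orange lifter with its handle at about (261,260) and blade at (273,212). The purple look-alike is at (350,243), and a green screwdriver at (270,328) could also be mistaken for it. The green board is at (176,155), the yellow rack at (268,140) and the blue board at (354,158). I choose the orange-handled one. Next I measure yaws by colour and check the choice in a close crop.

```bash
cat >> h.py <<'E'
def pts(s,name,box=None):
    h=cv2.cvtColor(s["img"],cv2.COLOR_RGB2HSV); P=cloud(s)
    lo,hi={"orange":((6,150,90),(17,255,255)),"yellow":((24,130,110),(34,255,255)),"green":((45,120,40),(80,255,255))}[name]
    m=cv2.inRange(h,lo,hi)>0
    m&=s["z_map"]>0
    Q=P[m]
    if box: Q=Q[(Q[:,0]>box[0])&(Q[:,0]<box[1])&(Q[:,1]>box[2])&(Q[:,1]<box[3])&(Q[:,2]>box[4])&(Q[:,2]<box[5])]
    return Q
def rect(Q):
    (c,wh,a)=cv2.minAreaRect(Q[:,:2].astype(np.float32)); return np.round(c,1),np.round(wh,1),round(a,1)
E
python3 - <<'E'
from h import *
np.set_printoptions(precision=1,suppress=True)
for n in("top","scene"):
    s=cams.snapshot(n)
    for c,b in(("orange",(300,560,-50,150,30,70)),("green",(560,720,180,320,25,60)),("yellow",(560,760,-30,130,15,60)),("yellow",(560,760,-30,130,-10,60))):
        Q=pts(s,c,b); print(n,c,len(Q),rect(Q) if len(Q)>5 else "", np.percentile(Q[:,2],[5,50,95]) if len(Q) else "")
    if n=="top": 
        cv2.imwrite("pics/crop1.png",cv2.resize(s["img"][110:300,130:320,::-1],(570,570),interpolation=cv2.INTER_CUBIC))
    P=cloud(s); h=cv2.cvtColor(s["img"],cv2.COLOR_RGB2HSV)
E
```

```text
top orange 371 (array([417.7,  66.3]), array([18.9, 85.2]), 74.9) [53.7 56.1 58.3]
top green 1252 (array([644. , 254.2]), array([109.1,  71.1]), 84.6) [30.6 33.1 35.6]
top yellow 359 (array([678.8,  51.5]), array([72.8, 93.9]), 1.0) [27.1 30.  32.3]
top yellow 1457 (array([680.5,  51.6]), array([82.1, 98.8]), 1.9) [ 1.8  4.6 31.1]
scene orange 240 (array([418.3,  65.1]), array([20.6, 86.9]), 75.4) [41.  54.  56.9]
scene green 1146 (array([643.9, 252.4]), array([108.9,  71.9]), 84.4) [31.1 33.2 35.2]
scene yellow 319 (array([680.7,  50.6]), array([75.3, 94.4]), 1.7) [25.3 29.8 32.1]
scene yellow 1249 (array([692.9,  44. ]), array([106.7, 113.9]), 1.7) [ 1.7  4.6 30.9]
```

View pics/crop1.png

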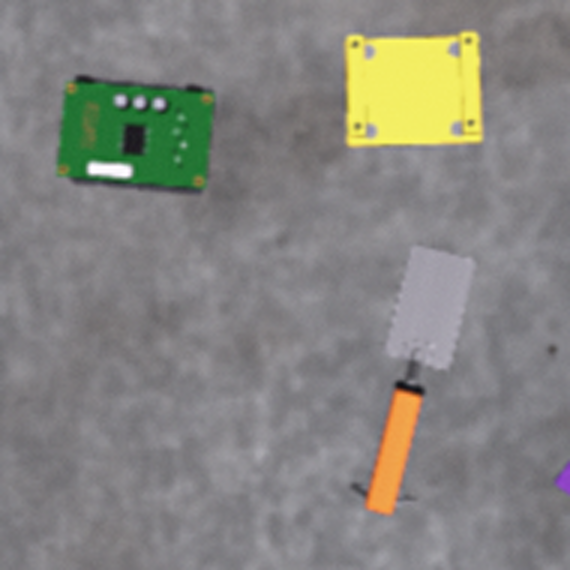

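The crop confirms the orange-handled lifter, with its blade toward +x at a yaw of about -15°. The helper below turns targets into tool increments.

```bash
cat >> h.py <<'E'
from scipy.spatial.transform import Rotation as Ro
np.set_printoptions(precision=2,suppress=True)
def go(pos,yaw):
    "shift (m) and turn (deg) in tool axes from the measured pose; yaw = world heading (deg) of tool x, tool down"
    st=monitor.get_state(); R=Ro.from_rotvec(st["tcp_rot"])
    T=Ro.from_matrix(Ro.from_euler("z",yaw,degrees=True).as_matrix()@np.diag([1,-1,-1]))
    print("t",st["clock"],"pos",st["tool_pos"],"yawx",np.degrees(np.arctan2(*R.as_matrix()[[1,0],0])),"q",st["qpos"])
    print("d mm",R.inv().apply(np.array(pos)-st["tool_pos"]),"turn",np.degrees((R.inv()*T).as_rotvec()))
E
python3 -c "
from h import *
go((435,61,150),-15.1); go((435,61,150),164.9)"
```

```text
t 0.6 pos [ 171.42 -601.02  253.31] yawx -164.08501193560068 q [-1.03  0.38  0.01 -0.   -1.19 -0.26]
d mm [-435.01  564.37  103.3 ] turn [  -0.     -0.   -148.99]
t 0.6 pos [ 171.42 -601.02  253.31] yawx -164.08501193560068 q [-1.03  0.38  0.01 -0.   -1.19 -0.26]
d mm [-435.01  564.37  103.3 ] turn [-0.    0.   31.01]
```

{"method": "move_arm", "body": {
  "increments": [
    {"dx": -0.036,"dy": 0.047,"dz": 0,"az": 6,"fingers": 0.085},
    {"dx": -0.072,"dy": 0.094,"dz": 0,"az": 12},
    {"dx": -0.108,"dy": 0.141,"dz": 0,"az": 18},
    {"dx": -0.145,"dy": 0.188,"dz": 0,"az": 24},
    {"dx": -0.181,"dy": 0.235,"dz": 0.0,"az": 31}
  ]
}}

```text
schema error: expected keys ax, ay, az, dx, dy, dz, fingers
```

```bash
python3 -c "
from h import *
go((435,61,150),164.9)"
```

```text
t 0.6 pos [ 171.42 -601.02  253.31] yawx -164.08501193560068 q [-1.03  0.38  0.01 -0.   -1.19 -0.26]
d mm [-435.01  564.37  103.3 ] turn [-0.    0.   31.01]
```

{"method": "move_arm", "body": {
  "increments": [
    {"dx": -0.036,"dy": 0.047,"dz": 0,"ax": 0,"ay": 0,"az": 6,"fingers": 0.085},
    {"dx": -0.072,"dy": 0.094,"dz": 0,"ax": 0,"ay": 0,"az": 12,"fingers": 0.085},
    {"dx": -0.108,"dy": 0.141,"dz": 0,"ax": 0,"ay": 0,"az": 18,"fingers": 0.085},
    {"dx": -0.145,"dy": 0.188,"dz": 0,"ax": 0,"ay": 0,"az": 24,"fingers": 0.085},
    {"dx": -0.181,"dy": 0.235,"dz": 0.0,"ax": 0,"ay": 0,"az": 31,"fingers": 0.085}
  ]
}}

```text
clock: 1.23
tool_pos: [281.5, -323.8, 253.7]
tcp_rot: [0.419, 3.112, -0.001]
ft_force: [0.9, 0.3, -0.6]
gripper_width: 85.2
grasp_force: 0.0
```

```bash
python3 -c "
from h import *
go((435,61,150),164.9)"
```

```text
t 1.225 pos [ 281.51 -323.81  253.67] yawx 164.67153034166455 q [-0.47  0.04 -0.44  0.   -1.09 -1.36]
d mm [-46.17 411.73 103.57] turn [-0.02  0.07 -0.23]
```

{"method": "move_arm", "body": {
  "increments": [
    {"dx": -0.006,"dy": 0.056,"dz": 0.012,"ax": 0,"ay": 0,"az": 0,"fingers": 0.085},
    {"dx": -0.013,"dy": 0.113,"dz": 0.025,"ax": 0,"ay": 0,"az": 0,"fingers": 0.085},
    {"dx": -0.019,"dy": 0.17,"dz": 0.037,"ax": 0,"ay": 0,"az": 0,"fingers": 0.085},
    {"dx": -0.026,"dy": 0.227,"dz": 0.05,"ax": 0,"ay": 0,"az": 0,"fingers": 0.085},
    {"dx": -0.032,"dy": 0.284,"dz": 0.062,"ax": 0,"ay": 0,"az": 0,"fingers": 0.085}
  ]
}}

```text
clock: 1.85
tool_pos: [386.4, -57.6, 191.5]
tcp_rot: [0.411, 3.113, 0.001]
ft_force: [2.1, 0.6, 0.3]
gripper_width: 85.0
grasp_force: 0.0
```

{"method": "move_arm", "body": {
  "increments": [
    {"dx": -0.005,"dy": 0.05,"dz": 0.012,"ax": 0,"ay": 0,"az": 0,"fingers": 0.085},
    {"dx": -0.01,"dy": 0.1,"dz": 0.025,"ax": 0,"ay": 0,"az": 0,"fingers": 0.085},
    {"dx": -0.014,"dy": 0.128,"dz": 0.036,"ax": 0,"ay": 0,"az": 0,"fingers": 0.085},
    {"dx": -0.014,"dy": 0.128,"dz": 0.036,"ax": 0,"ay": 0,"az": 0,"fingers": 0.085}
  ]
}}

```text
clock: 2.35
tool_pos: [433.1, 61.9, 154.7]
tcp_rot: [-0.408, -3.114, 0.001]
ft_force: [-0.7, 0.2, -0.1]
gripper_width: 84.8
grasp_force: 0.0
```

Run:
```python
from h import *
s=cams.snapshot("wrist"); save(s,"wrist1.png")
Q=pts(s,"orange",(300,560,-50,150,40,70)); c,wh,a=rect(Q); print(c,wh,a,np.percentile(Q[:,2],[5,50,95]))
go((435,61,48),164.9)
```

```text
[419.2  64.5] [19.9 87.4] 76.1 [54.6  57.01 58.32]
t 2.4 pos [432.6   60.92 155.04] yawx 164.99781793225497 q [ 0.51  0.17 -0.57 -0.   -0.83 -2.35]
d mm [ -2.38   0.78 107.04] turn [-0.04 -0.04  0.1 ]
```

View pics/wrist1.png

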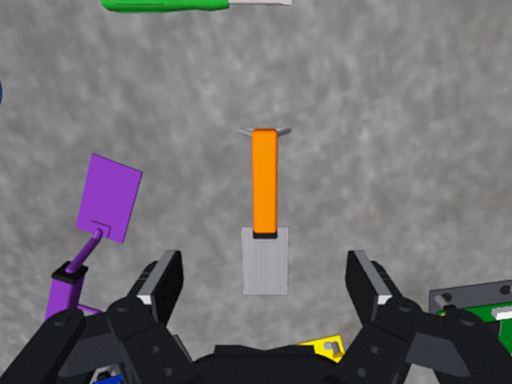

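The wrist view shows the handle lined up between the jaws at (264,180) with the blade at (265,260), so I descend.

{"method": "move_arm", "body": {
  "increments": [
    {"dx": -0.003,"dy": 0.0,"dz": 0.045,"ax": 0,"ay": 0,"az": 0.3,"fingers": 0.06},
    {"dx": -0.003,"dy": 0.0,"dz": 0.08,"ax": 0,"ay": 0,"az": 0.3,"fingers": 0.06},
    {"dx": -0.003,"dy": 0.0,"dz": 0.1,"ax": 0,"ay": 0,"az": 0.3,"fingers": 0.05},
    {"dx": -0.003,"dy": 0.0,"dz": 0.107,"ax": 0,"ay": 0,"az": 0.3,"fingers": 0.05},
    {"dx": -0.003,"dy": 0.0,"dz": 0.107,"ax": 0,"ay": 0,"az": 0.3,"fingers": 0.04}
  ]
}}

```text
clock: 3.02
tool_pos: [435.7, 59.2, 48.7]
tcp_rot: [0.422, 3.113, 0.0]
ft_force: [-0.4, -0.2, 0.7]
gripper_width: 40.1
grasp_force: 0.0
```

{"method": "move_arm", "body": {
  "increments": [
    {"dx": 0,"dy": 0,"dz": 0,"ax": 0,"ay": 0,"az": 0,"fingers": 0.025},
    {"dx": 0,"dy": 0,"dz": 0,"ax": 0,"ay": 0,"az": 0,"fingers": 0.01},
    {"dx": 0,"dy": 0,"dz": 0,"ax": 0,"ay": 0,"az": 0,"fingers": 0.01},
    {"dx": 0,"dy": 0,"dz": 0,"ax": 0,"ay": 0,"az": 0,"fingers": 0.01},
    {"dx": 0,"dy": 0,"dz": 0,"ax": 0,"ay": 0,"az": 0,"fingers": 0.01}
  ],
  "newtons": 90
}}

```text
clock: 3.65
tool_pos: [436.4, 60.0, 49.5]
tcp_rot: [0.42, 3.111, 0.002]
ft_force: [-0.7, 0.1, 7.2]
gripper_width: 18.6
grasp_force: 88.1
```

Run:
```python
from h import *
print(monitor.get_state()["grasp_force"],monitor.get_state()["gripper_width"])
# stand of green board: dark points near it, below board
for n in("top","scene"):
    s=cams.snapshot(n); P=cloud(s); g=cv2.cvtColor(s["img"],cv2.COLOR_RGB2HSV)
    m=(P[...,0]>580)&(P[...,0]<715)&(P[...,1]>170)&(P[...,1]<330)&(P[...,2]>-10)&(P[...,2]<32)&(g[...,2]<75)&(g[...,1]<140)&(s["z_map"]>0)
    print(n,m.sum(),rect(P[m]))
    if n=="scene": cv2.imwrite("pics/crop2.png",cv2.resize(s["img"][170:300,100:330,::-1],(690,390),interpolation=cv2.INTER_CUBIC))
    else: cv2.imwrite("pics/crop3.png",cv2.resize(s["img"][120:195,130:225,::-1],(760,600),interpolation=cv2.INTER_CUBIC))
```

```text
88.06315898895264 18.62360338164489
top 65 (array([646.6, 256.6]), array([94.1, 77.7]), 83.0)
scene 56 (array([617.5, 257.9]), array([93. , 12.8]), 83.8)
```

View pics/crop3.png

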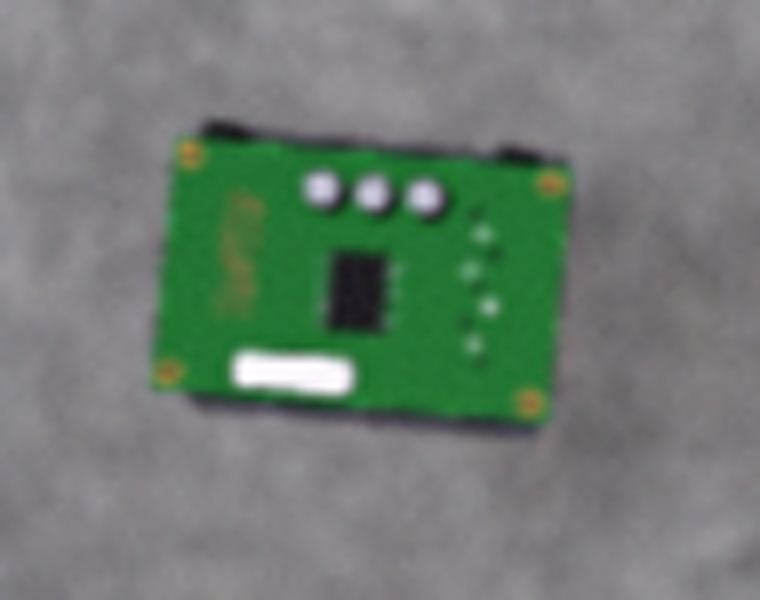

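The lifter is held at 88 N and 18.6 mm. The crop shows the board at about (362,280), with the black rail ends at (225,130) and (520,155), so the stand is at a yaw of about -6° and roughly concentric with the board. Next I lift.

{"method": "move_arm", "body": {
  "increments": [
    {"dx": 0,"dy": 0,"dz": -0.006,"ax": 0,"ay": 0,"az": 0,"fingers": 0.01},
    {"dx": 0,"dy": 0,"dz": -0.02,"ax": 0,"ay": 0,"az": 0,"fingers": 0.01},
    {"dx": 0,"dy": 0,"dz": -0.035,"ax": 0,"ay": 0,"az": 0,"fingers": 0.01},
    {"dx": 0,"dy": 0,"dz": -0.05,"ax": 0,"ay": 0,"az": 0,"fingers": 0.01},
    {"dx": 0,"dy": 0,"dz": -0.05,"ax": 0,"ay": 0,"az": 0,"fingers": 0.01}
  ]
}}

```text
clock: 4.38
tool_pos: [436.0, 60.0, 99.2]
tcp_rot: [0.42, 3.111, 0.003]
ft_force: [0.3, 0.3, -1.2]
gripper_width: 18.6
grasp_force: 87.8
```

```bash
python3 -c "
from h import *
go((437,275,100),174)"
```

```text
t 4.375 pos [435.97  59.96  99.24] yawx 164.61949443979623 q [ 0.51  0.26 -0.64 -0.   -0.67 -2.35]
d mm [ 56.04 207.61  -0.47] turn [ 0.1   0.11 -9.38]
```

{"method": "move_arm", "body": {
  "increments": [
    {"dx": 0.008,"dy": 0.03,"dz": 0,"ax": 0,"ay": 0,"az": -2,"fingers": 0.01},
    {"dx": 0.02,"dy": 0.075,"dz": 0,"ax": 0,"ay": 0,"az": -4,"fingers": 0.01},
    {"dx": 0.034,"dy": 0.125,"dz": 0,"ax": 0,"ay": 0,"az": -6,"fingers": 0.01},
    {"dx": 0.047,"dy": 0.175,"dz": 0,"ax": 0,"ay": 0,"az": -8,"fingers": 0.01},
    {"dx": 0.056,"dy": 0.208,"dz": 0,"ax": 0,"ay": 0,"az": -9.4,"fingers": 0.01}
  ]
}}

```text
clock: 5.0
tool_pos: [436.3, 277.0, 97.4]
tcp_rot: [-0.16, -3.137, 0.001]
ft_force: [0.3, -0.3, -1.0]
gripper_width: 18.6
grasp_force: 88.0
```

{"method": "move_arm", "body": {
  "increments": [
    {"dx": 0,"dy": 0,"dz": 0.015,"ax": 0,"ay": 0,"az": 0,"fingers": 0.01},
    {"dx": 0,"dy": 0,"dz": 0.034,"ax": 0,"ay": 0,"az": 0,"fingers": 0.01},
    {"dx": 0,"dy": 0,"dz": 0.034,"ax": 0,"ay": 0,"az": 0,"fingers": 0.01}
  ]
}}

```text
clock: 5.38
tool_pos: [435.2, 272.9, 62.0]
tcp_rot: [-0.166, -3.133, 0.008]
ft_force: [-0.2, 0.1, -0.2]
gripper_width: 18.7
grasp_force: 88.0
```

Run:
```python
from h import *
go((546.5,263.7,65.5),174)
for n in("top","scene"):
    s=cams.snapshot(n)
    if n=="scene": cv2.imwrite("pics/crop4.png",cv2.resize(s["img"][160:320,90:330,::-1],(780,520),interpolation=cv2.INTER_CUBIC))
    P=cloud(s); h=cv2.cvtColor(s["img"],cv2.COLOR_RGB2HSV)
    m=(P[...,0]>485)&(P[...,0]<590)&(P[...,1]>225)&(P[...,1]<320)&(P[...,2]>9)&(P[...,2]<28)&(h[...,2]>90)
    print(n,m.sum(),rect(P[m]))
    q=P[m]; A=np.c_[q[:,:2]-[540,265],np.ones(len(q))]; print("plane",np.linalg.lstsq(A,q[:,2],rcond=None)[0])
    print("board",rect(pts(s,"green",(560,720,180,320,25,60))))
```

```text
t 5.375 pos [435.21 272.87  61.99] yawx 173.94699060372906 q [ 0.88  0.43 -0.49 -0.   -0.65 -2.55]
d mm [-111.62    2.59   -3.96] turn [-0.29 -0.23 -0.05]
top 783 (array([521.8, 263.4]), array([50.5, 78.7]), 84.0)
plane [-0.02 -0.   15.05]
board (array([643.9, 254. ]), array([108.3,  71.4]), 84.6)
scene 6 (array([499.8, 271.6]), array([40.1,  3.1]), 71.3)
plane [ 0.09 -0.   20.5 ]
board (array([0., 0.]), array([0., 0.]), 0.0)
```

View pics/crop4.png

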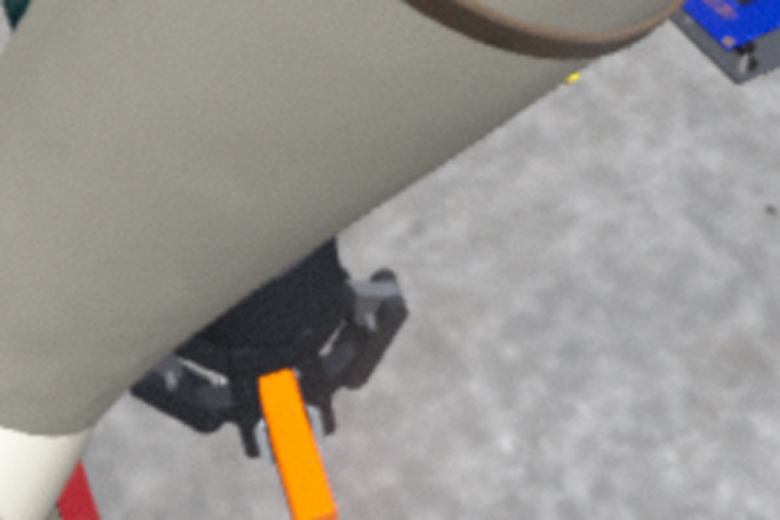

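The scene view is blocked by the arm, showing only the handle at (295,440). The top view measures the blade at (522,263) with yaw -6.0°, level at z≈15, so I slide in.

{"method": "move_arm", "body": {
  "increments": [
    {"dx": -0.01,"dy": 0.0026,"dz": -0.004,"ax": 0,"ay": 0,"az": 0,"fingers": 0.01},
    {"dx": -0.025,"dy": 0.0026,"dz": -0.004,"ax": 0,"ay": 0,"az": 0,"fingers": 0.01},
    {"dx": -0.04,"dy": 0.0026,"dz": -0.004,"ax": 0,"ay": 0,"az": 0,"fingers": 0.01},
    {"dx": -0.055,"dy": 0.0026,"dz": -0.004,"ax": 0,"ay": 0,"az": 0,"fingers": 0.01},
    {"dx": -0.065,"dy": 0.0026,"dz": -0.004,"ax": 0,"ay": 0,"az": 0,"fingers": 0.01}
  ]
}}

```text
clock: 6.1
tool_pos: [502.9, 270.6, 68.2]
tcp_rot: [0.165, 3.137, -0.0]
ft_force: [0.5, 1.0, -1.8]
gripper_width: 18.5
grasp_force: 88.0
```

Run:
```python
from h import *
go((546.5,263.7,65.5),174); print(monitor.get_state()["ft_force"])
```

```text
t 6.1 pos [502.89 270.58  68.15] yawx 173.96988446212276 q [ 0.78  0.49 -0.35  0.   -0.73 -2.45]
d mm [-44.09  -2.26   2.65] turn [-0.    0.   -0.03]
[ 0.49  1.03 -1.77]
```

{"method": "move_arm", "body": {
  "increments": [
    {"dx": 0,"dy": -0.001,"dz": 0.0015,"ax": 0,"ay": 0,"az": 0,"fingers": 0.01},
    {"dx": 0,"dy": -0.002,"dz": 0.0025,"ax": 0,"ay": 0,"az": 0,"fingers": 0.01},
    {"dx": 0,"dy": -0.002,"dz": 0.0025,"ax": 0,"ay": 0,"az": 0,"fingers": 0.01}
  ]
}}

```text
clock: 6.48
tool_pos: [500.9, 268.7, 65.7]
tcp_rot: [-0.163, -3.137, 0.001]
ft_force: [0.0, -0.2, -1.7]
gripper_width: 18.6
grasp_force: 88.0
```

Run:
```python
from h import *
go((546.5,263.7,65.5),174); print(monitor.get_state()["ft_force"])
s=cams.snapshot("top")
P=cloud(s); h=cv2.cvtColor(s["img"],cv2.COLOR_RGB2HSV)
m=(P[...,0]>545)&(P[...,0]<603)&(P[...,1]>215)&(P[...,1]<320)&(P[...,2]>9)&(P[...,2]<35)&(h[...,2]>90)
print(m.sum(),rect(P[m]), np.percentile(P[m][:,2],[5,50,95]));go((546.5,263.7,65.5),174)
print("board",rect(pts(s,"green",(560,720,180,320,25,60))))
```

```text
t 6.475 pos [500.91 268.73  65.66] yawx 174.03257436615428 q [ 0.78  0.49 -0.36 -0.   -0.72 -2.45]
d mm [-45.87  -0.26   0.14] turn [-0.03 -0.03  0.03]
[ 0.01 -0.16 -1.69]
588 (array([574.3, 261.2]), array([50.8, 59.6]), 85.1) [16.74 19.41 22.72]
t 6.525 pos [501.01 268.88  65.8 ] yawx 174.0456969233044 q [ 0.78  0.49 -0.36 -0.   -0.72 -2.45]
d mm [-45.78  -0.43   0.29] turn [-0.02 -0.02  0.05]
board (array([644.1, 253.7]), array([108.5,  71.4]), 85.1)
```

On line, so I slide in the remaining 46 mm.

{"method": "move_arm", "body": {
  "increments": [
    {"dx": -0.01,"dy": 0,"dz": 0,"ax": 0,"ay": 0,"az": 0,"fingers": 0.01},
    {"dx": -0.022,"dy": 0,"dz": 0,"ax": 0,"ay": 0,"az": 0,"fingers": 0.01},
    {"dx": -0.034,"dy": 0,"dz": 0,"ax": 0,"ay": 0,"az": 0,"fingers": 0.01},
    {"dx": -0.046,"dy": 0,"dz": 0,"ax": 0,"ay": 0,"az": 0,"fingers": 0.01},
    {"dx": -0.046,"dy": 0,"dz": 0,"ax": 0,"ay": 0,"az": 0,"fingers": 0.01}
  ]
}}

```text
clock: 7.15
tool_pos: [548.2, 263.8, 65.6]
tcp_rot: [0.166, 3.137, 0.0]
ft_force: [-1.2, 0.3, -1.3]
gripper_width: 18.7
grasp_force: 88.0
```

Run:
```python
from h import *
s=cams.snapshot("top")
print("board",rect(pts(s,"green",(560,720,180,320,25,60))));go((546.5,263.7,65.5),174);print(monitor.get_state()["ft_force"])
```

```text
board (array([644.1, 253.7]), array([109.3,  71.4]), 84.9)
t 7.2 pos [547.51 263.79  65.51] yawx 173.9599473922706 q [ 0.71  0.54 -0.26 -0.   -0.77 -2.39]
d mm [ 1.   -0.2   0.01] turn [-0.01 -0.02 -0.04]
[-0.12  0.09 -1.47]
```

{"method": "move_arm", "body": {
  "increments": [
    {"dx": 0,"dy": 0,"dz": -0.004,"ax": 0,"ay": 0,"az": 0,"fingers": 0.01},
    {"dx": 0,"dy": 0,"dz": -0.008,"ax": 0,"ay": 0,"az": 0,"fingers": 0.01},
    {"dx": 0,"dy": 0,"dz": -0.011,"ax": 0,"ay": 0,"az": 0,"fingers": 0.01},
    {"dx": 0,"dy": 0,"dz": -0.014,"ax": 0,"ay": 0,"az": 0,"fingers": 0.01},
    {"dx": 0,"dy": 0,"dz": -0.018,"ax": 0,"ay": 0,"az": 0,"fingers": 0.01}
  ]
}}

```text
clock: 7.82
tool_pos: [547.0, 264.0, 83.9]
tcp_rot: [-0.164, -3.137, 0.0]
ft_force: [-0.3, -0.2, -1.6]
gripper_width: 18.7
grasp_force: 88.0
```

{"method": "move_arm", "body": {
  "increments": [
    {"dx": 0,"dy": 0,"dz": -0.005,"ax": 0,"ay": 0,"az": 0,"fingers": 0.01},
    {"dx": 0,"dy": 0,"dz": -0.011,"ax": 0,"ay": 0,"az": 0,"fingers": 0.01},
    {"dx": 0,"dy": 0,"dz": -0.017,"ax": 0,"ay": 0,"az": 0,"fingers": 0.01},
    {"dx": 0,"dy": 0,"dz": -0.022,"ax": 0,"ay": 0,"az": 0,"fingers": 0.01},
    {"dx": 0,"dy": 0,"dz": -0.022,"ax": 0,"ay": 0,"az": 0,"fingers": 0.01}
  ]
}}

```text
clock: 8.45
tool_pos: [547.4, 264.3, 106.4]
tcp_rot: [0.164, 3.136, 0.001]
ft_force: [-0.3, 0.3, -1.1]
gripper_width: 18.8
grasp_force: 88.0
```

```bash
cat >> h.py <<'E'
def board(s,box):
    Q=pts(s,"green",box); r=rect(Q); k=Q[(abs(Q[:,:2]-r[0])<60).all(1)]
    A=np.c_[k[:,:2]-r[0],np.ones(len(k))]; print("board",r,"plane",np.linalg.lstsq(A,k[:,2],rcond=None)[0])
E
python3 - <<'E'
from h import *
s=cams.snapshot("top"); save(s,"top2.png")
board(s,(560,760,180,320,35,90))
print(rect(pts(s,"yellow",(560,760,-30,130,-10,60))))
go((582,50,106),181.5)
E
```

```text
board (array([643.5, 253.5]), array([109.7,  69.3]), 84.8) plane [-0.01  0.   62.84]
(array([680.4,  51.8]), array([81.7, 99.1]), 2.2)
t 8.5 pos [547.24 264.14 106.02] yawx 174.0131552614035 q [ 0.72  0.49 -0.22 -0.   -0.86 -2.39]
d mm [ -56.91 -209.35   -0.03] turn [ 0.02  0.01 -7.49]
```

View pics/top2.png

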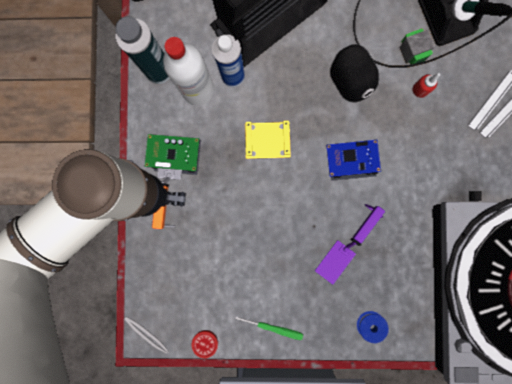

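The board sits level on the blade at (172,153), and the rack at (268,140) is clear. I carry it over smoothly.

{"method": "move_arm", "body": {
  "increments": [
    {"dx": -0.002,"dy": -0.008,"dz": 0,"ax": 0,"ay": 0,"az": -0.3,"fingers": 0.01},
    {"dx": -0.007,"dy": -0.024,"dz": 0,"ax": 0,"ay": 0,"az": -0.8,"fingers": 0.01},
    {"dx": -0.013,"dy": -0.048,"dz": 0,"ax": 0,"ay": 0,"az": -1.6,"fingers": 0.01},
    {"dx": -0.021,"dy": -0.076,"dz": 0,"ax": 0,"ay": 0,"az": -2.5,"fingers": 0.01},
    {"dx": -0.029,"dy": -0.104,"dz": 0,"ax": 0,"ay": 0,"az": -3.5,"fingers": 0.01}
  ]
}}

```text
clock: 9.12
tool_pos: [565.2, 155.6, 105.7]
tcp_rot: [-0.068, -3.14, 0.001]
ft_force: [0.3, 0.6, -2.3]
gripper_width: 18.6
grasp_force: 87.9
```

{"method": "move_arm", "body": {
  "increments": [
    {"dx": -0.009,"dy": -0.028,"dz": 0,"ax": 0,"ay": 0,"az": -1,"fingers": 0.01},
    {"dx": -0.018,"dy": -0.056,"dz": 0,"ax": 0,"ay": 0,"az": -1.9,"fingers": 0.01},
    {"dx": -0.026,"dy": -0.08,"dz": 0,"ax": 0,"ay": 0,"az": -2.7,"fingers": 0.01},
    {"dx": -0.031,"dy": -0.096,"dz": 0,"ax": 0,"ay": 0,"az": -3.3,"fingers": 0.01},
    {"dx": -0.033,"dy": -0.102,"dz": 0,"ax": 0,"ay": 0,"az": -3.5,"fingers": 0.01}
  ]
}}

```text
clock: 9.75
tool_pos: [593.5, 52.3, 105.6]
tcp_rot: [0.025, -3.141, 0.0]
ft_force: [0.5, 0.3, -1.4]
gripper_width: 18.1
grasp_force: 88.0
```

Run:
```python
from h import *
go((583.4,50.3,106),181.0)
s=cams.snapshot("top")
board(s,(560,780,-30,150,40,90)); go((583.4,50.3,106),181.0)
```

```text
t 9.75 pos [593.55  52.34 105.59] yawx -179.09101567885955 q [ 0.36  0.48 -0.25  0.   -0.84 -1.91]
d mm [10.18 -1.88 -0.4 ] turn [-0.02 -0.04 -0.09]
board (array([723.3,  50.9]), array([98.9,  9.2]), 87.0) plane [-0.13  0.02 61.74]
t 9.8 pos [593.67  52.41 105.62] yawx -179.08286111430937 q [ 0.36  0.48 -0.25  0.   -0.84 -1.91]
d mm [10.3  -1.94 -0.37] turn [-0.02 -0.04 -0.08]
```

{"method": "move_arm", "body": {
  "increments": [
    {"dx": 0.003,"dy": -0.001,"dz": 0,"ax": 0,"ay": 0,"az": 0,"fingers": 0.01},
    {"dx": 0.007,"dy": -0.002,"dz": 0,"ax": 0,"ay": 0,"az": 0,"fingers": 0.01},
    {"dx": 0.01,"dy": -0.002,"dz": 0,"ax": 0,"ay": 0,"az": 0,"fingers": 0.01},
    {"dx": 0.01,"dy": -0.002,"dz": 0,"ax": 0,"ay": 0,"az": 0,"fingers": 0.01}
  ]
}}

```text
clock: 10.3
tool_pos: [583.4, 52.5, 105.9]
tcp_rot: [0.029, -3.141, -0.0]
ft_force: [-0.0, -0.2, -1.9]
gripper_width: 18.2
grasp_force: 88.0
```

Run:
```python
from h import *
go((583.4,50.3,106),181.0)
a=cams.snapshot("scene"); b=cams.snapshot("wrist")
for s in(a,b):
    print(s["img"].shape); Q=pts(s,"green",(560,780,-30,150,40,90)); print(len(Q)); 
    if len(Q)>20: board(s,(560,780,-30,150,40,90))
    Q=pts(s,"yellow",(560,780,-30,150,-10,40)); print(len(Q)); 
    if len(Q)>20: print(rect(Q))
cv2.imwrite("pics/sw.png",cv2.resize(np.hstack([a["img"],b["img"]])[:,:,::-1],(800,300)))
```

```text
t 10.3 pos [583.43  52.51 105.92] yawx -178.9392369912231 q [ 0.37  0.46 -0.28 -0.   -0.83 -1.92]
d mm [ 0.07 -2.21 -0.08] turn [ 0.   -0.    0.06]
(384, 512, 3)
413
board (array([680.8,  54.6]), array([ 70.6, 105.9]), 2.1) plane [-0.    0.   62.33]
596
(array([678.7,  59.4]), array([80.1, 82.1]), 1.1)
(384, 512, 3)
464
board (array([662.4,  52.8]), array([37.6, 28.4]), 89.6) plane [-0.   -0.   63.67]
203
(array([647.9,  50. ]), array([ 16.6, 100.4]), 3.1)
```

View pics/sw.png

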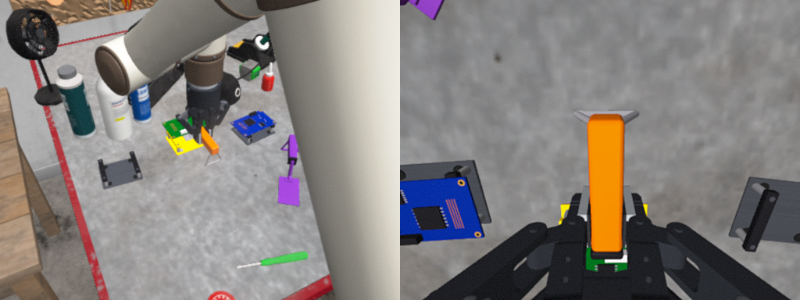

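The board is on the blade above the rack; in the scene half it is at about (183,128), with the rack's yellow edge below it. I correct y by 2 mm and lower.

{"method": "move_arm", "body": {
  "increments": [
    {"dx": 0,"dy": -0.001,"dz": 0.003,"ax": 0,"ay": 0,"az": 0,"fingers": 0.01},
    {"dx": 0,"dy": -0.002,"dz": 0.008,"ax": 0,"ay": 0,"az": 0,"fingers": 0.01},
    {"dx": 0,"dy": -0.002,"dz": 0.014,"ax": 0,"ay": 0,"az": 0,"fingers": 0.01},
    {"dx": 0,"dy": -0.002,"dz": 0.019,"ax": 0,"ay": 0,"az": 0,"fingers": 0.01},
    {"dx": 0,"dy": -0.002,"dz": 0.022,"ax": 0,"ay": 0,"az": 0,"fingers": 0.01}
  ]
}}

```text
clock: 11.02
tool_pos: [583.7, 50.1, 83.2]
tcp_rot: [0.028, -3.141, 0.0]
ft_force: [0.9, 0.5, -1.7]
gripper_width: 18.5
grasp_force: 88.0
```

Run:
```python
from h import *
go((583.4,50.3,66),181.0)
a=cams.snapshot("scene"); board(a,(560,780,-30,150,25,90))
```

```text
t 11.025 pos [583.66  50.05  83.21] yawx -178.9887429732384 q [ 0.36  0.49 -0.3  -0.   -0.78 -1.91]
d mm [ 0.24  0.26 17.21] turn [-0.01 -0.04  0.01]
board (array([682.2,  53.3]), array([ 70.6, 104.7]), 3.2) plane [-0.    0.01 39.3 ]
```

{"method": "move_arm", "body": {
  "increments": [
    {"dx": 0,"dy": 0,"dz": 0.003,"ax": 0,"ay": 0,"az": 0,"fingers": 0.01},
    {"dx": 0,"dy": 0,"dz": 0.006,"ax": 0,"ay": 0,"az": 0,"fingers": 0.01},
    {"dx": 0,"dy": 0,"dz": 0.009,"ax": 0,"ay": 0,"az": 0,"fingers": 0.01},
    {"dx": 0,"dy": 0,"dz": 0.013,"ax": 0,"ay": 0,"az": 0,"fingers": 0.01},
    {"dx": 0,"dy": 0,"dz": 0.017,"ax": 0,"ay": 0,"az": 0,"fingers": 0.01}
  ]
}}

```text
clock: 11.7
tool_pos: [583.9, 50.2, 66.7]
tcp_rot: [-0.028, 3.141, 0.0]
ft_force: [-0.5, -0.1, -1.8]
gripper_width: 18.4
grasp_force: 88.0
```

Run:
```python
from h import *
go((473.4,48.4,66),181.0); print(monitor.get_state()["ft_force"])
a=cams.snapshot("scene"); board(a,(560,780,-30,150,25,90))
Q=pts(a,"yellow",(560,780,-30,150,-10,40)); print(rect(Q))
```

```text
t 11.7 pos [583.94  50.18  66.66] yawx -178.98160899649292 q [ 0.36  0.51 -0.31  0.   -0.74 -1.91]
d mm [110.55   0.19   0.62] turn [0.   0.02 0.02]
[-0.47 -0.08 -1.84]
board (array([682.9,  57.5]), array([71.5, 95. ]), 5.0) plane [-0.    0.01 32.83]
(array([658.7,  72.6]), array([114.5,  62. ]), 52.2)
```

The board rests on the rails and the blade is 10 mm clear, so I draw straight back.

{"method": "move_arm", "body": {
  "increments": [
    {"dx": 0.008,"dy": 0,"dz": 0,"ax": 0,"ay": 0,"az": 0,"fingers": 0.01},
    {"dx": 0.022,"dy": 0,"dz": 0,"ax": 0,"ay": 0,"az": 0,"fingers": 0.01},
    {"dx": 0.038,"dy": 0,"dz": 0,"ax": 0,"ay": 0,"az": 0,"fingers": 0.01},
    {"dx": 0.054,"dy": 0,"dz": 0,"ax": 0,"ay": 0,"az": 0,"fingers": 0.01},
    {"dx": 0.07,"dy": 0,"dz": 0,"ax": 0,"ay": 0,"az": 0,"fingers": 0.01}
  ]
}}

```text
clock: 12.38
tool_pos: [512.3, 48.8, 67.1]
tcp_rot: [0.028, -3.141, -0.0]
ft_force: [-0.3, 0.2, -1.4]
gripper_width: 18.7
grasp_force: 88.0
```

{"method": "move_arm", "body": {
  "increments": [
    {"dx": 0.018,"dy": 0,"dz": 0,"ax": 0,"ay": 0,"az": 0,"fingers": 0.01},
    {"dx": 0.036,"dy": 0,"dz": 0,"ax": 0,"ay": 0,"az": 0,"fingers": 0.01},
    {"dx": 0.054,"dy": 0,"dz": 0,"ax": 0,"ay": 0,"az": 0,"fingers": 0.01},
    {"dx": 0.07,"dy": 0,"dz": 0,"ax": 0,"ay": 0,"az": 0,"fingers": 0.01},
    {"dx": 0.07,"dy": 0,"dz": 0,"ax": 0,"ay": 0,"az": 0,"fingers": 0.01}
  ]
}}

```text
clock: 13.0
tool_pos: [442.2, 47.3, 67.2]
tcp_rot: [0.029, -3.141, 0.0]
ft_force: [0.2, -0.8, -0.5]
gripper_width: 18.5
grasp_force: 88.0
```

Run:
```python
from h import *
go((443.4,48.4,49.5),181.0); print(monitor.get_state()["ft_force"])
for n in("scene","top"):
    a=cams.snapshot(n); board(a,(560,780,-30,150,25,90))
    print(rect(pts(a,"yellow",(560,780,-30,150,-10,40))))
cv2.imwrite("pics/crop5.png",cv2.resize(a["img"][100:300,180:360,::-1],(540,600),interpolation=cv2.INTER_CUBIC))
```

```text
t 13.0 pos [442.2   47.3   67.15] yawx -178.94466124713384 q [ 0.47  0.33 -0.66 -0.   -0.58 -2.03]
d mm [-1.23  1.08 17.65] turn [-0.   -0.03  0.06]
[ 0.22 -0.77 -0.54]
board (array([0., 0.]), array([0., 0.]), 0.0) plane [0. 0. 0.]
(array([0., 0.]), array([0., 0.]), 0.0)
board (array([681.4,  52.2]), array([ 68.4, 107.5]), 2.3) plane [-0.    0.   33.04]
(array([676.2,  52.2]), array([ 73.9, 102.5]), 2.1)
```

View pics/crop5.png

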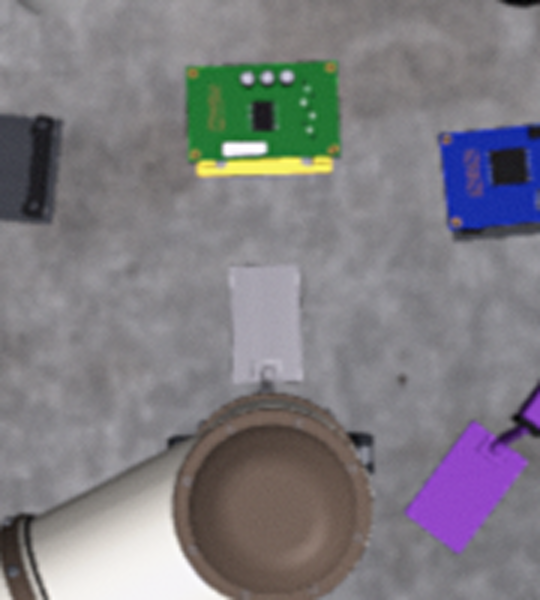

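The board sits centred and square on the rack at (263,110), and the blade at (266,322) is clear. I set the lifter down.

{"method": "move_arm", "body": {
  "increments": [
    {"dx": 0,"dy": 0,"dz": 0.006,"ax": 0,"ay": 0,"az": 0,"fingers": 0.01},
    {"dx": 0,"dy": 0,"dz": 0.011,"ax": 0,"ay": 0,"az": 0,"fingers": 0.01},
    {"dx": 0,"dy": 0,"dz": 0.014,"ax": 0,"ay": 0,"az": 0,"fingers": 0.01},
    {"dx": 0,"dy": 0,"dz": 0.0165,"ax": 0,"ay": 0,"az": 0,"fingers": 0.01},
    {"dx": 0,"dy": 0,"dz": 0.0165,"ax": 0,"ay": 0,"az": 0,"fingers": 0.01}
  ]
}}

```text
clock: 13.72
tool_pos: [443.8, 47.6, 50.1]
tcp_rot: [0.028, -3.141, 0.0]
ft_force: [1.3, -0.4, -0.5]
gripper_width: 18.7
grasp_force: 88.0
```

{"method": "move_arm", "body": {
  "increments": [
    {"dx": 0,"dy": 0,"dz": 0.0005,"ax": 0,"ay": 0,"az": 0,"fingers": 0.01},
    {"dx": 0,"dy": 0,"dz": 0.001,"ax": 0,"ay": 0,"az": 0,"fingers": 0.01},
    {"dx": 0,"dy": 0,"dz": 0.001,"ax": 0,"ay": 0,"az": 0,"fingers": 0.01}
  ]
}}

```text
clock: 14.1
tool_pos: [443.9, 47.7, 49.5]
tcp_rot: [-0.028, 3.141, 0.0]
ft_force: [-0.4, -0.8, 0.2]
gripper_width: 18.6
grasp_force: 88.6
```

{"method": "move_arm", "body": {
  "increments": [
    {"dx": 0,"dy": 0,"dz": 0.0005,"ax": 0,"ay": 0,"az": 0,"fingers": 0.02},
    {"dx": 0,"dy": 0,"dz": 0.0005,"ax": 0,"ay": 0,"az": 0,"fingers": 0.03},
    {"dx": 0,"dy": 0,"dz": 0,"ax": 0,"ay": 0,"az": 0,"fingers": 0.045},
    {"dx": 0,"dy": 0,"dz": 0,"ax": 0,"ay": 0,"az": 0,"fingers": 0.055},
    {"dx": 0,"dy": 0,"dz": 0,"ax": 0,"ay": 0,"az": 0,"fingers": 0.055}
  ],
  "newtons": 20
}}

```text
clock: 14.72
tool_pos: [443.9, 47.6, 49.3]
tcp_rot: [0.028, -3.141, 0.0]
ft_force: [-0.2, -1.0, 0.6]
gripper_width: 55.1
grasp_force: 0.0
```

{"method": "move_arm", "body": {
  "increments": [
    {"dx": 0,"dy": 0,"dz": -0.01,"ax": 0,"ay": 0,"az": 0,"fingers": 0.055},
    {"dx": 0,"dy": 0,"dz": -0.04,"ax": 0,"ay": 0,"az": 0,"fingers": 0.055},
    {"dx": 0,"dy": 0,"dz": -0.08,"ax": 0,"ay": 0,"az": 0,"fingers": 0.055},
    {"dx": 0,"dy": 0,"dz": -0.13,"ax": 0,"ay": 0,"az": 0,"fingers": 0.055},
    {"dx": 0,"dy": 0,"dz": -0.17,"ax": 0,"ay": 0,"az": 0,"fingers": 0.055}
  ]
}}

```text
clock: 15.35
tool_pos: [443.9, 47.6, 222.1]
tcp_rot: [-0.028, 3.139, 0.002]
ft_force: [0.3, -0.1, 0.3]
gripper_width: 55.2
grasp_force: 0.0
```

{"method": "move_arm", "body": {
  "increments": [
    {"dx": 0,"dy": -0.05,"dz": 0,"ax": 0,"ay": 0,"az": 0,"fingers": 0.055},
    {"dx": 0,"dy": -0.1,"dz": 0,"ax": 0,"ay": 0,"az": 0,"fingers": 0.055},
    {"dx": 0,"dy": -0.15,"dz": 0,"ax": 0,"ay": 0,"az": 0,"fingers": 0.055},
    {"dx": 0,"dy": -0.2,"dz": 0,"ax": 0,"ay": 0,"az": 0,"fingers": 0.055},
    {"dx": 0,"dy": -0.2,"dz": 0,"ax": 0,"ay": 0,"az": 0,"fingers": 0.055}
  ]
}}

```text
clock: 15.98
tool_pos: [446.9, -154.9, 219.7]
tcp_rot: [-0.02, 3.141, -0.0]
ft_force: [0.1, -0.3, -1.0]
gripper_width: 55.0
grasp_force: 0.0
```

Run:
```python
from h import *
s=cams.snapshot("top"); save(s,"top3.png"); st=monitor.get_state(); print(st["clock"],st["tool_pos"],st["dq"])
board(s,(560,780,-30,150,25,90)); Q=pts(s,"orange",(300,560,-50,150,30,70)); print(rect(Q),np.percentile(Q[:,2],[5,50,95]))
```

```text
16.025 [ 446.93 -153.56  219.66] [ 0.05 -0.01 -0.01 -0.    0.   -0.01]
board (array([681.4,  52.3]), array([ 68. , 107.9]), 2.1) plane [-0.   -0.   33.14]
(array([465.2,  48.9]), array([16.6,  4.4]), 89.2) [53.48 56.23 57.86]
```

View pics/top3.png

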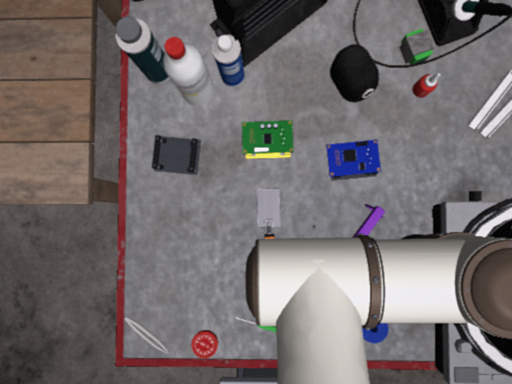

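The green board is on the rack at (268,138), the lifter stands on the bench with its blade at (268,207), and the blue board at (354,158) is untouched. I hand the job in.

```bash
python3 -c "
from plant import arm
print(arm.job_done())"
```

```text
the job is handed in; nothing more can be done
None
```

The job is handed in at 16 s: the green board lies on the yellow rack within about 1 mm of centre and half a degree of square, the lifter stands on the bench clear of it, and the blue board was not touched.

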